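# Change over the seasoning tube at the dining table

## Robot

A 6-joint arm with a two-finger parallel gripper is mounted at the origin on the work surface. World frame = base frame: x ahead of the robot, y to its left, z up, the work surface at z = 0. Lengths are in m, angles in rad, forces in N, time in s.
With the tool pointing down it reaches from about 0.3 to 1 m from the base axis. Payload 5.1 kg.
Tool frame: the origin (TCP) lies midway between the tips of the shut fingers; the grasp point (between the pads) lies r.hold_point_z behind it (r.hold_point_z is the distance from the TCP to the grasp point, in m); y points along the fingers, x is the direction in which the jaws open and shut, and the axes are right-handed (so a half turn about y gives the same grasp; the last joint's range is limited). The gripper opens to 95 mm and grips with 3 to 60 N. Pads are 20 mm wide; open, the fingers measure 119 mm over their backs; the gripper's body (75 mm by 180 mm) begins 59 mm behind the grasp point.
Start: joints at [-1.273, 0.124, 1.65, -0, 1.367, -0.083], TCP at [0.242, -0.603, 0.215] pointing down, gripper open.
Joint ranges: [-2.61, 2.61], [-1.02, 2.33], [0.03, 2.71], [-1.35, 4.49], [0.32, 2.68], [-2.91, 2.91]. Speed limits (rad/s): [2.57, 2.57, 3.14, 3.14, 3.14, 3.14].

## Interface

Orientations are given as a rotation vector (axis times angle).
In Python, from cell import r gives the robot as it stands.
- The arm moves only by the tool arm_command, never from a script. Its argument "rows" is a list that holds one entry, the list of rows, each a list of 7 numbers: the shift along the tool's x, y, z in mm, then the turn, a rotation vector about the tool's x, y, z in degrees, then the closure in counts, from 0 (fully open) to 255 (shut). A call has 1 to 5 rows; each row is the pose to reach, as a shift and turn from the pose measured when the call began, along the tool's axes at that moment; what a row does not reach only later rows make up. A row lasts 1/12 s, in which the tool goes at most 41.7 mm and 7.16 degrees, less where a joint would pass 70% of its speed; a pose out of reach is approached as far as the arm can. A call with a gripper value outside its range is refused whole. The fingers move at their own pace and stop on an object; "force" is the grip in N (left out, the last holds). Time passes only in rows, so rows that repeat a pose let the fingers close. It gives the time, the measured TCP pose, the force and the opening at its end, in the units of the state.
- r.observe(): the state, without advancing time (a new reading comes with each control period).
- r.get_image(name): name is "scene" or "top" or "wrist"; returns (picture, depth): 420x560x3 uint8, blue, green, red; 420x560 float32, m along the optical axis (not along the pixel's ray), 0 where there is no reading.
- r.calibration(name): a dict with "camera_matrix" (3x3 intrinsics, pixels), "k1" (the pictures are not rectified: a ray, as slopes to the right and down, at radius r is drawn at 1 + k1 r^2 times it, then the intrinsics apply), "eye" and "attitude" of the camera in the world; the wrist camera has in their place "T_tool_cam" (4x4, takes a point from camera to tool coordinates, whose origin is the TCP and whose axes are the tool frame's). Camera axes: x right, y down, z forward; pixel columns grow to the right and rows downward; lengths in m; the calibration is good to about 2 mm. A picture is of the moment at which its call begins: read the wrist's pose just before it. calibration takes no time and is no camera call.
- r.finish_job(): hands the job in, once; it reports no verdict.
The state is a dict: "clock": time; "joints": joint angles; "joint_velocities": joint speeds; "joint_efforts": joint torques, N m; "position": TCP position; "eef_rot": TCP orientation; "wrist_force": force on the tool from outside, world axes, zero at the start; "wrist_torque": the same for the moment, N m; "grip_width": opening from 0.0 (shut) to 1.0 (fully open).
Only numpy, scipy, OpenCV 4.12 (cv2) and the standard library are available. Lean on these libraries where they do the work, as an engineer would, in place of code of your own. Each camera call takes 0.05 s, during which the arm holds its last target.

## Task

The next dish wants the seasoning in the yellow-capped tube instead of the red one that was left open. In the rack on the dining table, press the red flip cap fully shut and flick the yellow cap open so that it stands upright or leans back; keep the green and blue caps shut.

Things in the scene. Friction and masses are not known exactly. Their poses are not given: they have to be found in the camera images.
- rack: Fixed wooden rack 90 x 320 mm, 70 mm high at its ends, front and back bars topped at 62 mm. It holds four like tubes (red, yellow, green, blue caps, in any order) in a row along its y, 75 mm apart, at y -112, -37, 37, 112 mm. Origin: centre of its underside; x points to the back, as for the tubes. Tubes are fixed in it.
- red_mouth (a point): Centre of the mouth of the white 42 mm tube with the red flip cap and band, 124 mm above the table; stays put as the cap moves. z up; x points level from the front (thumb-tab side) to the back. The cap's hinge axis is parallel to y and lies 23 mm along +x, at this height. Shut, the middle of its tab is at x -32, y 0, z +5 mm from here; free space below the tab.
- yellow_mouth (a point): Centre of the mouth of the white 42 mm tube with the yellow flip cap and band, 124 mm above the table; stays put as the cap moves. z up; x points level from the front (thumb-tab side) to the back. The cap's hinge axis is parallel to y and lies 23 mm along +x, at this height. Shut, the middle of its tab is at x -32, y 0, z +5 mm from here; free space below the tab.
- red_cap (a joint): Hinge angle of the red cap, rad: 0 fully shut, 1.57 upright, 2.0 leaning back (stop). Starts open, 1.3 to 1.9. Each cap: disc 42 mm across, 10 mm thick, lying on the mouth, with a thumb tab 12 mm wide (y), 10 mm thick, 22 mm long beyond the disc's front.
- yellow_cap (a joint): Hinge angle of the yellow cap, rad: 0 fully shut, 1.57 upright, 2.0 leaning back (stop). Starts shut. Every cap swings up and back and has slight hinge friction (about 0.5 N at the tab moves it), no spring and no catch: it stays at any angle. Same shape as the red cap.
- green_cap (a joint): Hinge angle of the green cap, rad: 0 fully shut, 1.57 upright, 2.0 leaning back (stop). Starts shut; a bystander, same shape as the red cap.
- blue_cap (a joint): Hinge angle of the blue cap, rad: 0 fully shut, 1.57 upright, 2.0 leaning back (stop). Starts shut; a bystander, same shape as the red cap.

How it is judged:
At the end, for the whole second after the job is handed in: The red cap is shut (hinge below 0.17 rad, 10 degrees), the yellow cap stands open (above 1.3 rad, 75 degrees), both at rest (below 0.1 rad/s), and the green and blue caps are shut (below 0.17 rad) (value of joint each of red_cap, green_cap, blue_cap below 0.17 rad and value of joint yellow_cap above 1.3 rad and velocity of joint red_cap between -0.1 and 0.1 rad/s and velocity of joint yellow_cap between -0.1 and 0.1 rad/s); the robot touches nothing.
It fails at once if the green or the blue cap is opened by more than 0.3 rad (17 degrees) (value of joint any of green_cap, blue_cap above 0.3 rad).
It also fails if it takes over 50 s, if anything falls off the work surface, if the arm or the gripper's body presses on something with over 40 N, if the wrist force passes 120 N, or if a joint passes its speed limit or range.

## Working session

There is one attempt and no reset: what is moved stays moved. The work goes in short steps, Python scripts to look and compute and a tool call to move; the robot and the scene stay as the last step left them, time stands still between calls to the robot, and variables do not carry over. Pictures are saved under pics/ and viewed, and the job is handed in when it is done.

Besides the shell and the picture viewer there is one more tool, called after "Call:" as a command line: name --argument value ..., lists and objects as JSON in quotes. arm_command: Moves the arm, as the interface text tells. Its arguments: {"type":"object","properties":{"rows":{"type":"array"},"force":{"type":"number"}},"required":["rows"]}

```bash
ls; mkdir -p pics
python3 - <<'E'
from cell import r
import cv2,numpy as np
s=r.observe();print(s); print(r.hold_point_z)
for n in ["scene","top"]:
    im,d=r.get_image(n);cv2.imwrite(f"pics/{n}0.png",im);np.savez(f"{n}0.npz",im=im,d=d);print(n,r.calibration(n))
E
```

```text
pics
{'clock': 0.0, 'joints': array([-1.27262784e+00,  1.24481310e-01,  1.65166511e+00, -9.93525735e-06,
        1.36747135e+00, -8.25679417e-02]), 'joint_velocities': array([-2.51724970e-05, -5.76514127e-04,  1.07285078e-03, -1.73741045e-03,
        5.88717660e-04, -9.91882300e-04]), 'joint_efforts': array([ 2.06665842e-03, -4.17603242e+01, -3.59929454e+01,  7.75655592e-02,
        4.92084073e-02, -1.67149324e-04]), 'position': array([ 0.24134583, -0.60285108,  0.21340769]), 'eef_rot': array([-1.36431097,  0.92546246, -0.92285118]), 'wrist_force': array([-0.16576152, -0.46214336,  0.30684134]), 'wrist_torque': array([ 0.03007058,  0.04132784, -0.03183131]), 'grip_width': 0.9961145604679654}
0.0188
scene {'camera_matrix': array([[412.53989585,   0.        , 277.40519625],
       [  0.        , 412.53989585, 208.16213446],
       [  0.        ,   0.        ,   1.        ]]), 'k1': -0.052266729850135925, 'eye': array([ 1.12122138, -0.01697552,  0.49226951]), 'attitude': array([-1.73226606, -1.59619121,  0.78637247])}
top {'camera_matrix': array([[383.23224048,   0.        , 281.03173002],
       [  0.        , 383.23224048, 213.25438531],
       [  0.        ,   0.        ,   1.        ]]), 'k1': -0.05781935226256389, 'eye': array([0.46519703, 0.04421354, 0.73354269]), 'attitude': array([-2.15520624,  2.07464107, -0.21699975])}
```

View pics/scene0.png

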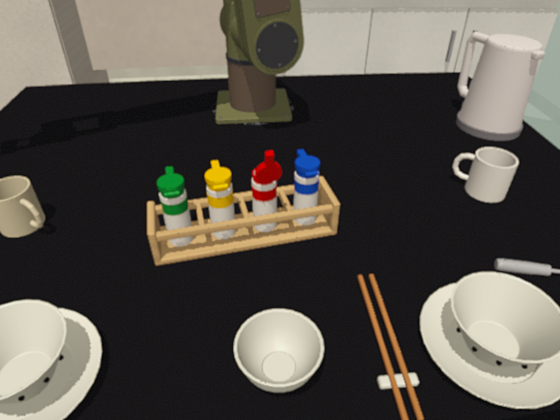

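View pics/top0.png

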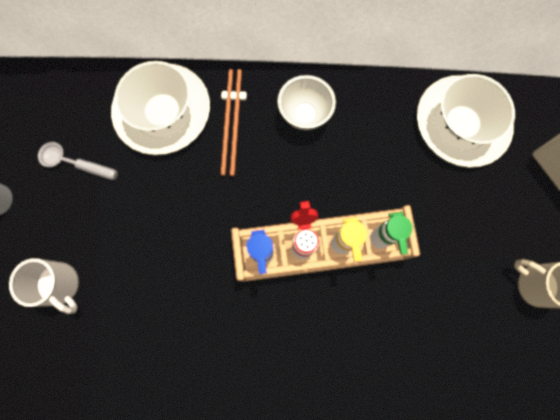

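```bash
cat > h.py <<'E'
import numpy as np,cv2
from scipy.spatial.transform import Rotation as R
def rays(c,px):
    K=c["camera_matrix"]; px=np.atleast_2d(np.array(px,float))
    p=cv2.undistortPoints(px.reshape(-1,1,2),K,np.array([c["k1"],0,0,0,0])).reshape(-1,2)
    return np.c_[p,np.ones(len(p))]
def pts(c,px,depth):   # depth along axis
    return c["eye"]+R.from_rotvec(c["attitude"]).apply(rays(c,px)*np.atleast_1d(depth)[:,None])
def plane(c,px,z):
    d=R.from_rotvec(c["attitude"]).apply(rays(c,px)); return c["eye"]+d*((z-c["eye"][2])/d[:,2])[:,None]
E
python3 - <<'E'
from h import *
from cell import r
s=r.observe();print(R.from_rotvec(s['eef_rot']).as_matrix().round(3))
for n in["scene","top"]:
    print(R.from_rotvec(r.calibration(n)["attitude"]).as_matrix().round(3))
E
```

```text
[[ 0.372 -0.001  0.928]
 [-0.928  0.002  0.372]
 [-0.002 -1.     0.   ]]
[[ 0.08   0.609 -0.789]
 [ 0.997 -0.051  0.062]
 [-0.002 -0.791 -0.611]]
[[ 0.038 -0.979  0.202]
 [-0.999 -0.038  0.002]
 [ 0.005 -0.201 -0.979]]
```

Run:
```python
from h import *
from cell import r
for n in["top","scene"]:
    c=r.calibration(n); f=np.load(f"{n}0.npz"); im=f["im"];d=f["d"]
    hsv=cv2.cvtColor(im,cv2.COLOR_BGR2HSV);H,S,V=[hsv[...,i].astype(int) for i in range(3)]
    for col,m in dict(red=(H<8)|(H>172),yellow=(H>20)&(H<33),green=(H>45)&(H<85),blue=(H>100)&(H<130)).items():
        m=m&(S>150)&(V>60)&(d>0)
        v,u=np.nonzero(m); P=pts(c,np.c_[u,v],d[v,u]); 
        k=(P[:,2]>0.115)&(P[:,2]<0.21); P=P[k]
        print(n,col,len(P)); 
        if len(P)<20: continue
        print('  z pct',np.percentile(P[:,2],[2,25,50,75,98]).round(4))
        q=P[(P[:,2]>.125)] ; 
        print('  bbox',q.min(0).round(4),q.max(0).round(4),'mean',q.mean(0).round(4))
        if n=="top" and col!="red":
            t=(P[:,2]>.128); uv=np.c_[u,v][k][t].astype(np.float32)
            W=plane(c,uv,0.134)[:,:2]
            # disc: centre = max of distance transform on 0.5mm raster
            o=W.min(0)-.02; g=np.zeros((240,240),np.uint8)
            mm=np.zeros(im.shape[:2],np.uint8); mm[uv[:,1].astype(int),uv[:,0].astype(int)]=255
            (cx,cy),rad=cv2.minEnclosingCircle(uv)
            big=cv2.resize(mm,None,fx=4,fy=4,interpolation=cv2.INTER_LINEAR)>127
            dt=cv2.distanceTransform(big.astype(np.uint8),cv2.DIST_L2,5)
            yy,xx=np.nonzero(dt>dt.max()-1); pc=(np.array([xx.mean(),yy.mean()])+.5)/4-.5
            ctr=plane(c,pc,.134)[0]; far=W[np.argsort(np.hypot(*(W-ctr[:2]).T))[-8:]].mean(0)
            print('  px',pc.round(1),'r px',dt.max()/4,'ctr',ctr.round(4),'tabdir',(far-ctr[:2]).round(4),np.degrees(np.arctan2(*(ctr[:2]-far)[::-1])).round(1))
```

```text
top red 457
  z pct [0.1293 0.1465 0.1595 0.1677 0.19  ]
  bbox [ 0.5649 -0.0102  0.1259] [0.596  0.0298 0.1907] mean [0.5797 0.0099 0.1591]
top yellow 44
  z pct [0.1298 0.1336 0.1359 0.1366 0.1383]
  bbox [ 0.5183 -0.0727  0.1285] [ 0.5822 -0.0499  0.1383] mean [ 0.5504 -0.0611  0.135 ]
  px [345.1 221.1] r px 1.6476749 ctr [ 0.5797 -0.057   0.134 ] tabdir [-0.057  -0.0144] 14.2Traceback (most recent call last):
  File "<stdin>", line 8, in <module>
  File "h.py", line 8, in pts
    return c["eye"]+R.from_rotvec(c["attitude"]).apply(rays(c,px)*np.atleast_1d(depth)[:,None])
                                                       ~~~~^^^^^^
  File "h.py", line 5, in rays
    p=cv2.undistortPoints(px.reshape(-1,1,2),K,np.array([c["k1"],0,0,0,0])).reshape(-1,2)
      ~~~~~~~~~~~~~~~~~~~^^^^^^^^^^^^^^^^^^^^^^^^^^^^^^^^^^^^^^^^^^^^^^^^^^
cv2.error: OpenCV(4.12.0) /io/opencv/modules/calib3d/src/undistort.dispatch.cpp:347: error: (-215:Assertion failed) CV_IS_MAT(_src) && CV_IS_MAT(_dst) && (_src->rows == 1 || _src->cols == 1) && (_dst->rows == 1 || _dst->cols == 1) && _src->cols + _src->rows - 1 == _dst->rows + _dst->cols - 1 && (CV_MAT_TYPE(_src->type) == CV_32FC2 || CV_MAT_TYPE(_src->type) == CV_64FC2) && (CV_MAT_TYPE(_dst->type) == CV_32FC2 || CV_MAT_TYPE(_dst->type) == CV_64FC2) in function 'cvUndistortPointsInternal'
```

Colour thresholds are too tight; check the HSV values.

Run:
```python
from h import *
from cell import r
f=np.load("top0.npz"); im=f["im"];d=f["d"]
hsv=cv2.cvtColor(im,cv2.COLOR_BGR2HSV)
for u,v in [(352,235),(358,255),(399,227),(403,247),(261,245),(263,268),(304,218),(306,241)]: print(u,v,hsv[v,u],d[v,u])
f=np.load("scene0.npz"); im=f["im"]
cv2.imwrite("pics/z1.png",np.hstack([cv2.resize(np.load("top0.npz")["im"][195:290,225:425],None,fx=4,fy=4)]))
cv2.imwrite("pics/z2.png",cv2.resize(im[145:265,145:345],None,fx=4,fy=4))
```

```text
352 235 [ 30 130 255] 0.6036058
358 255 [ 30 135 255] 0.5947071
399 227 [ 63 132 218] 0.60662764
403 247 [ 63 136 212] 0.5986678
261 245 [111 165 243] 0.5974754
263 268 [111 165 242] 0.59134954
304 218 [  1 210 148] 0.5856553
306 241 [ 30   4 229] 0.6095407
```

View pics/z1.png

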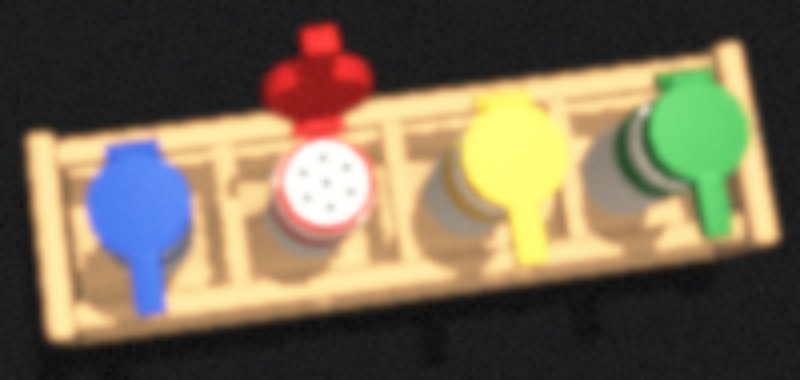

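View pics/z2.png

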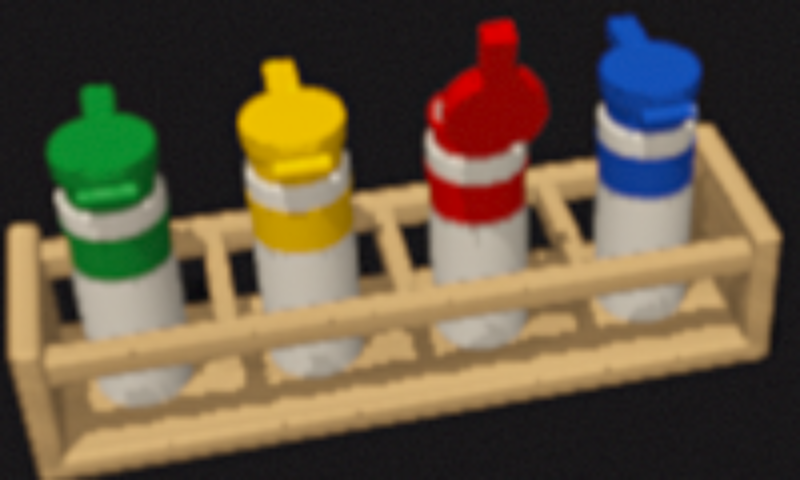

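Run:
```python
from h import *
from cell import r
c=r.calibration("top"); f=np.load("top0.npz"); im=f["im"];d=f["d"]
hsv=cv2.cvtColor(im,cv2.COLOR_BGR2HSV);H,S,V=[hsv[...,i].astype(int) for i in range(3)]
roi=np.zeros(H.shape,bool); roi[195:290,225:425]=1
out={}
for col,m in dict(yellow=(H>25)&(H<33),green=(H>55)&(H<75),blue=(H>105)&(H<120)).items():
    m=m&(S>110)&(V>140)&roi
    v,u=np.nonzero(m);P=pts(c,np.c_[u,v],d[v,u]); print(col,len(P),np.percentile(P[:,2],[2,25,50,75,98]).round(4))
    t=P[:,2]>.127; mm=np.zeros(H.shape,np.uint8); mm[v[t],u[t]]=255
    big=(cv2.resize(mm,None,fx=4,fy=4,interpolation=cv2.INTER_LINEAR)>127).astype(np.uint8)
    dt=cv2.distanceTransform(big,cv2.DIST_L2,5)
    yy,xx=np.nonzero(dt>dt.max()-1); pc=(np.array([xx.mean(),yy.mean()])+.5)/4-.5
    ctr=plane(c,pc,.134)[0]; W=plane(c,np.c_[u,v][t],.134)[:,:2]; far=W[np.argsort(np.hypot(*(W-ctr[:2]).T))[-12:]].mean(0)
    print('  px',pc.round(1),'Rpx',dt.max()/4,'ctr',ctr.round(4),'tab',far.round(4),'len',np.hypot(*(far-ctr[:2])).round(4),'ang',np.degrees(np.arctan2(*(ctr[:2]-far)[::-1])).round(1)); out[col]=ctr[:2]
# red mouth white disc
m=(S<60)&(V>170)&roi; n,l,st,ce=cv2.connectedComponentsWithStats(m.astype(np.uint8))
for i in range(1,n):
    if st[i,4]>60: print('white',st[i],ce[i],plane(c,ce[i],.124).round(4), np.median(d[l==i]))
dv=out['blue']-out['green']; print('blue-green',np.hypot(*dv),'yaw',np.degrees(np.arctan2(-dv[0],dv[1])))
e=dv/np.hypot(*dv); print('at 75mm:',[ (out['green']+e*k*.075).round(4) for k in range(4)])
m=((H<8)|(H>172))&(S>150)&(V>60)&roi; v,u=np.nonzero(m);P=pts(c,np.c_[u,v],d[v,u]);P=P[P[:,2]>.14]
print(P.mean(0),P[P[:,2].argsort()[-30:]].mean(0))
```

```text
yellow 672 [0.0643 0.1357 0.1365 0.1372 0.139 ]
  px [353.2 233.2] Rpx 12.082948 ctr [ 0.5606 -0.07    0.134 ] tab [ 0.5203 -0.0779] len 0.0411 ang 11.2
green 591 [0.132  0.1359 0.1367 0.1373 0.1386]
  px [399.  227.7] Rpx 11.388372 ctr [ 0.5722 -0.1435  0.134 ] tab [ 0.5339 -0.1501] len 0.0389 ang 9.7
blue 636 [0.131  0.1358 0.1366 0.1373 0.1391]
  px [259.4 246.3] Rpx 11.886047 ctr [0.5343 0.0776 0.134 ] tab [0.4955 0.0718] len 0.0392 ang 8.5
white [296 230  21  21 352] [306.15340909 240.17329545] [[0.5481 0.0038 0.124 ]] 0.60995835
blue-green 0.22436487845928801 yaw 9.734652691088137
at 75mm: [array([ 0.5722, -0.1435]), array([ 0.5595, -0.0696]), array([0.5469, 0.0043]), array([0.5342, 0.0782])]
[0.58110953 0.01037199 0.16757097] [0.5816328  0.01282278 0.22600834]
```

```bash
cat >> h.py <<'E'
YAW=np.radians(9.7)
X=np.array([np.cos(YAW),np.sin(YAW),0]);Y=np.array([-np.sin(YAW),np.cos(YAW),0]);Z=np.array([0,0,1.])
G=np.array([.5722,-.1435,.124])
MOUTH=dict(green=G,yellow=G+.075*Y,red=G+.149*Y,blue=G+.224*Y)
RT=np.c_[-Y,-Z,X]
def goal(tube,x,y,z):  # mm in tube frame
    from cell import r
    s=r.observe(); Rc=R.from_rotvec(s['eef_rot']); p=MOUTH[tube]+(x*X+y*Y+z*Z)/1000
    print('t',round(s['clock'],2),'shift',(Rc.inv().apply(p-s['position'])*1000).round(1),'turn',np.degrees((Rc.inv()*R.from_matrix(RT)).as_rotvec()).round(1))
def where(tube):
    from cell import r
    s=r.observe(); d=(s['position']-MOUTH[tube])*1000; print(tube,'rel',(d@X).round(1),(d@Y).round(1),d[2].round(1),'F',s['wrist_force'].round(1),'grip',round(s['grip_width'],3),'t',round(s['clock'],2))
E
python3 -c "
from h import *
goal('red',80,0,130)"
```

```text
t 0.1 shift [-432.5  -39.6  587.4] turn [ 0.  12.1 -0.1]
```

Call:
arm_command --rows '[[[0,-40,0,0,6,0,255],[-30,-40,40,0,12,0,255],[-55,-40,75,0,12,0,255],[-80,-40,109,0,12,0,255],[-105,-40,143,0,12,0,255]]]' --force 15

```text
clock: 0.52
position: [0.3298, -0.4599, 0.2533]
eef_rot: [-1.283, 1.084, -1.081]
wrist_force: [0.7, 0.1, -0.5]
grip_width: 0.706
```

```bash
python3 -c "
from h import *
goal('red',80,0,130);where('red')"
```

```text
t 0.52 shift [-4.197e+02  2.000e-01  3.726e+02] turn [ 0.   0.1 -0.1]
red rel -292.2 -420.0 129.3 F [ 0.7  0.1 -0.5] grip 0.706 t 0.52
```

Call:
arm_command --rows '[[[-30,0,27,0,0,0,255],[-60,0,53,0,0,0,255],[-90,0,80,0,0,0,255],[-120,0,107,0,0,0,255],[-150,0,133,0,0,0,255]]]'

```text
clock: 0.93
position: [0.436, -0.2875, 0.2532]
eef_rot: [-1.283, 1.085, -1.081]
wrist_force: [0.6, -0.2, -0.6]
grip_width: 0.356
```

Call:
arm_command --rows '[[[-30,0,27,0,0,0,255],[-60,0,53,0,0,0,255],[-90,0,80,0,0,0,255],[-120,0,107,0,0,0,255],[-150,0,133,0,0,0,255]]]'

```text
clock: 1.35
position: [0.5421, -0.115, 0.2532]
eef_rot: [-1.284, 1.085, -1.08]
wrist_force: [0.5, -0.3, -0.8]
grip_width: 0.024
```

```bash
python3 -c "
from h import *
goal('red',80,0,130);where('red')"
```

```text
t 1.35 shift [-115.8   -0.5  104.9] turn [ 0.   0.1 -0.2]
red rel -24.8 -115.9 129.2 F [ 0.5 -0.3 -0.8] grip 0.024 t 1.35
```

Call:
arm_command --rows '[[[-30,0,27,0,0,0,255],[-60,0,53,0,0,0,255],[-90,0,80,0,0,0,255],[-116,0,105,0,0,0,255],[-116,0,105,0,0,0,255]]]'

```text
clock: 1.77
position: [0.6277, 0.0222, 0.2522]
eef_rot: [-1.285, 1.082, -1.075]
wrist_force: [-1.2, 0.1, -0.1]
grip_width: 0.002
```

```bash
python3 -c "
from h import *
from cell import r
goal('red',80,0,130);where('red')
im,d=r.get_image('scene');cv2.imwrite('pics/s1.png',im)
im,d=r.get_image('wrist');cv2.imwrite('pics/w1.png',im)"
```

```text
t 1.77 shift [ 4.9 -1.8 -2.7] turn [ 0.1  0.4 -0.3]
red rel 82.6 4.9 128.2 F [-1.2  0.1 -0.1] grip 0.002 t 1.77
```

View pics/s1.png

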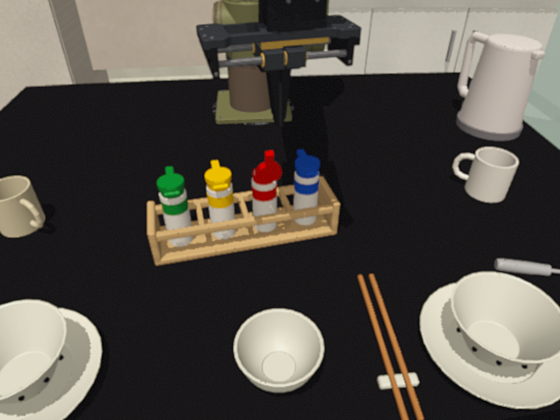

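View pics/w1.png

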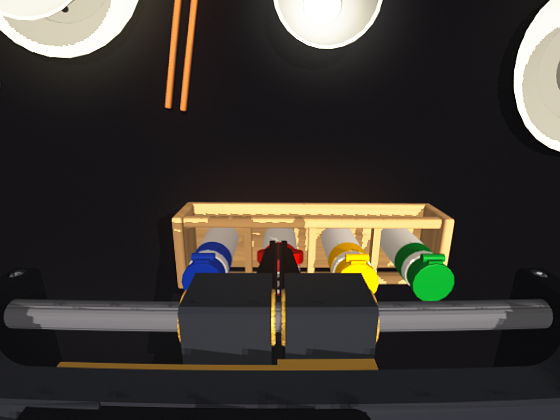

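```bash
python3 -c "
from h import *
from cell import r
c=r.calibration('scene');s=r.observe()
Rm=R.from_rotvec(c['attitude'])
for p in [s['position'],MOUTH['red'],MOUTH['red']+.023*X+[0,0,.0]]:
    q=Rm.inv().apply(p-c['eye']);print(q/q[2]*412.5+[277.4,208.2,0],q[2])
im,d=r.get_image('top');cv2.imwrite('pics/t1.png',cv2.resize(im[150:300,200:440],None,fx=3,fy=3))
c=r.calibration('wrist');print(c['T_tool_cam'])
"
```

```text
[274.19646447 121.21718921 412.5       ] 0.5395933259466101
[262.21164182 172.08806316 412.5       ] 0.6793341057211638
[265.35160169 179.61358706 412.5       ] 0.6616914431089717
[[ 9.99999670e-01 -7.39425981e-04 -3.35045847e-04 -7.52354323e-04]
 [ 1.11436782e-04 -2.83781031e-01  9.58889104e-01 -1.69470415e-01]
 [-8.04107172e-04 -9.58888826e-01 -2.83780855e-01  7.92743446e-02]
 [ 0.00000000e+00  0.00000000e+00  0.00000000e+00  1.00000000e+00]]
```

View pics/t1.png

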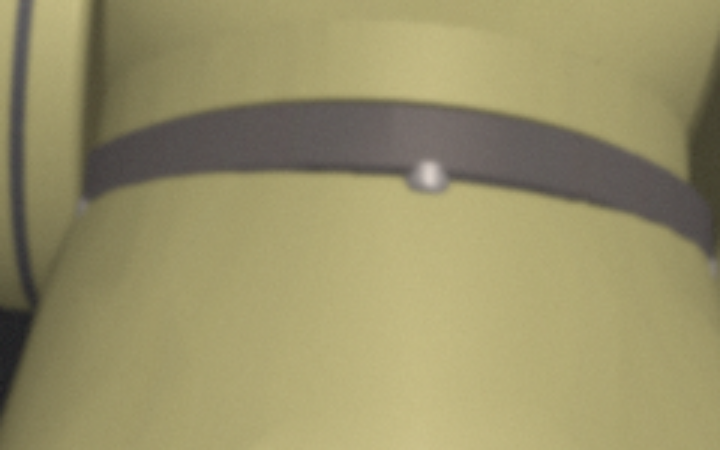

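```bash
python3 -c "
from h import *
from cell import r
im,d=r.get_image('scene');
for v in range(60,165,8): print(v,d[v,264:296:4].round(2))
cv2.imwrite('pics/s2.png',cv2.resize(cv2.convertScaleAbs(im[60:200,200:360],alpha=2,beta=20),None,fx=4,fy=4))
where('red')
"
```

```text
60 [0.45 0.45 0.45 0.45 0.46 0.46 0.46 0.46]
68 [0.46 0.46 0.46 0.46 0.48 0.46 0.49 0.48]
76 [0.49 0.49 0.49 0.5  0.49 0.49 1.38 1.38]
84 [0.51 0.49 0.5  0.5  0.5  0.5  1.32 1.32]
92 [0.52 0.5  0.5  0.51 0.5  1.23 1.27 1.27]
100 [1.11 0.51 0.51 0.51 0.51 1.2  1.22 1.22]
108 [1.13 0.52 0.52 0.52 0.52 1.15 1.15 1.18]
116 [1.1  1.11 0.52 0.52 0.52 1.11 1.11 1.13]
124 [1.1  1.1  0.53 0.53 1.1  1.1  1.1  1.1 ]
132 [1.06 1.06 1.06 1.06 1.06 1.06 1.06 1.06]
140 [1.03 1.03 1.03 1.03 1.02 1.03 1.03 1.03]
148 [0.99 0.99 0.99 1.   0.99 1.   0.99 0.99]
156 [0.96 0.6  0.61 0.96 0.96 0.96 0.97 0.96]
164 [0.62 0.62 0.62 0.63 0.94 0.94 0.94 0.94]
red rel 79.4 -0.3 128.9 F [-0.6 -0.2 -0.4] grip 0.003 t 1.97
```

View pics/s2.png

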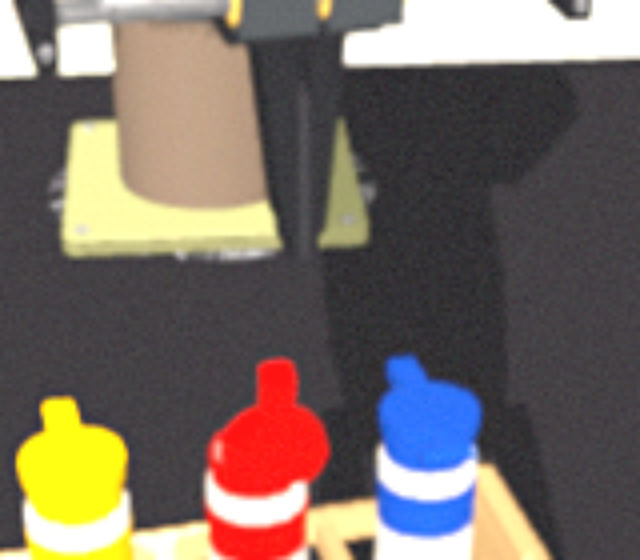

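Call:
arm_command --rows '[[[0,30,0,0,0,0,255],[0,60,0,0,0,0,255],[0,82,0,0,0,0,255],[0,82,0,0,0,0,255],[0,82,0,0,0,0,255]]]'

```text
clock: 2.38
position: [0.6238, 0.0155, 0.1697]
eef_rot: [-1.286, 1.09, -1.08]
wrist_force: [0.2, 0.6, 0.7]
grip_width: 0.007
```

Call:
arm_command --rows '[[[0,0,-10,0,0,0,255],[0,0,-20,0,0,0,255],[0,0,-30,0,0,0,255],[0,0,-40,0,0,0,255],[0,0,-50,0,0,0,255]]]'

```text
clock: 2.8
position: [0.5743, 0.0067, 0.1715]
eef_rot: [-1.284, 1.088, -1.082]
wrist_force: [-0.2, -0.0, 0.2]
grip_width: 0.003
```

```bash
python3 -c "
from h import *
from cell import r
where('red')
im,d=r.get_image('scene')
cv2.imwrite('pics/s3.png',cv2.resize(cv2.convertScaleAbs(im[60:200,200:360],alpha=2,beta=20),None,fx=4,fy=4))
goal('red',0,0,45)
"
```

```text
red rel 27.4 -1.3 47.5 F [-0.2 -0.   0.2] grip 0.003 t 2.8
t 2.85 shift [ -1.    2.  -25.7] turn [ 0.3 -0.1 -0.2]
```

View pics/s3.png

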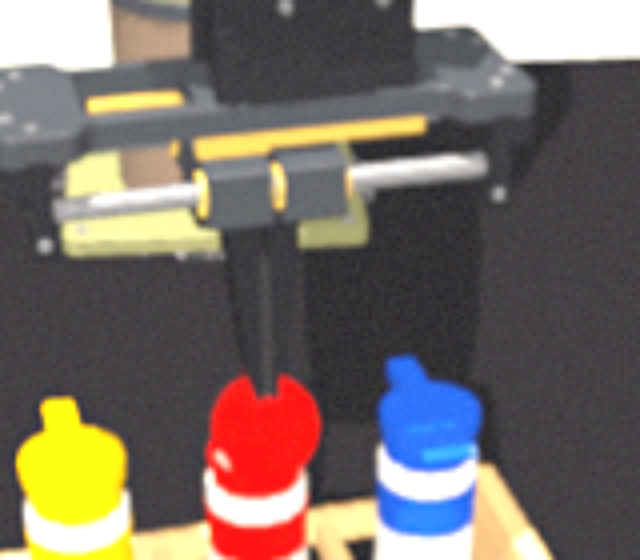

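The finger is behind the red cap and tipping it forward. I'll keep pushing forward and then down.

Call:
arm_command --rows '[[[0,0,-10,0,0,0,255],[0,3,-20,0,0,0,255],[0,6,-28,0,0,0,255],[0,12,-34,0,0,0,255],[0,18,-38,0,0,0,255]]]'

```text
clock: 3.27
position: [0.5342, 0.0002, 0.1525]
eef_rot: [-1.286, 1.09, -1.08]
wrist_force: [-1.2, -0.5, 1.0]
grip_width: 0.008
```

Call:
arm_command --rows '[[[0,5,-2,0,0,0,255],[0,10,-4,0,0,0,255],[0,14,-5,0,0,0,255],[0,17,-5,0,0,0,255],[0,17,-5,0,0,0,255]]]'

```text
clock: 3.68
position: [0.529, -0.0005, 0.1347]
eef_rot: [-1.287, 1.091, -1.08]
wrist_force: [0.4, 0.4, -0.0]
grip_width: 0.006
```

```bash
python3 -c "
from h import *
from cell import r
where('red')
im,d=r.get_image('scene')
cv2.imwrite('pics/s4.png',cv2.resize(cv2.convertScaleAbs(im[60:200,200:360],alpha=2,beta=20),None,fx=4,fy=4))
goal('red',-14,0,10)
"
```

```text
red rel -18.5 -0.8 10.7 F [ 0.4  0.4 -0. ] grip 0.006 t 3.68
t 3.73 shift [-0.8  1.1  4.3] turn [ 0.3 -0.1 -0.2]
```

View pics/s4.png

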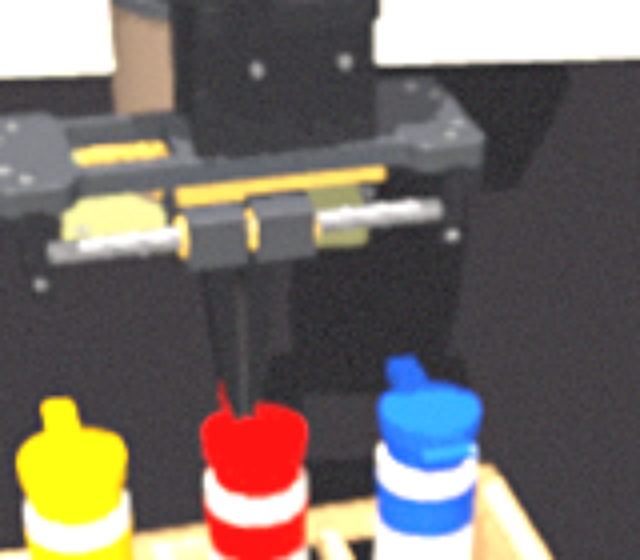

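Call:
arm_command --rows '[[[0,2,0,0,0,0,255],[0,4,0,0,0,0,255],[0,4,0,0,0,0,255],[0,4,0,0,0,0,255],[0,4,0,0,0,0,255]]]'

```text
clock: 4.15
position: [0.5299, -0.0006, 0.1339]
eef_rot: [-1.286, 1.089, -1.081]
wrist_force: [-5.5, -0.8, 12.2]
grip_width: 0.001
```

```bash
python3 -c "
from h import *
where('red')
goal('yellow',-36,0,70)
"
```

```text
red rel -17.6 -1.0 9.9 F [-5.5 -0.8 12.2] grip 0.001 t 4.15
t 4.15 shift [ 72.9 -60.2 -18.6] turn [ 0.3 -0.1 -0.2]
```

Call:
arm_command --rows '[[[0,-20,0,0,0,0,255],[0,-60,0,0,0,0,255],[24,-60,-6,0,0,0,160],[50,-60,-12,0,0,0,145],[73,-60,-19,0,0,0,145]]]'

```text
clock: 4.57
position: [0.5246, -0.0767, 0.1953]
eef_rot: [-1.285, 1.086, -1.082]
wrist_force: [-1.4, 0.4, -0.6]
grip_width: 0.16
```

Call:
arm_command --rows '[[[0,0,0,0,0,0,145],[0,0,0,0,0,0,145],[0,0,0,0,0,0,145]]]'

```text
clock: 4.82
position: [0.5248, -0.0764, 0.1954]
eef_rot: [-1.285, 1.086, -1.082]
wrist_force: [-0.5, -0.6, 1.0]
grip_width: 0.368
```

```bash
python3 -c "
from h import *
from cell import r
where('yellow')
goal('yellow',-36,0,-4)
im,d=r.get_image('scene')
im2,d=r.get_image('wrist')
cv2.imwrite('pics/s5.png',np.vstack([cv2.resize(cv2.convertScaleAbs(im[60:200,140:360],alpha=2,beta=20),(440,280)),cv2.resize(im2,(440,300))]))
"
```

```text
yellow rel -35.4 -0.9 71.4 F [-0.5 -0.6  1. ] grip 0.368 t 4.82
t 4.82 shift [-0.8 75.4 -0.5] turn [ 0.1 -0.  -0.1]
```

View pics/s5.png

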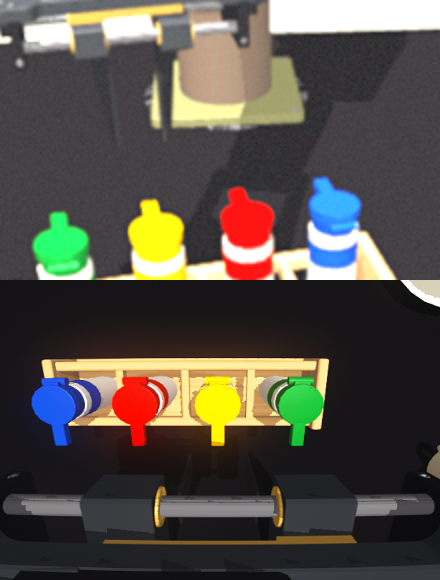

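Call:
arm_command --rows '[[[0,25,-1,0,0,0,145],[0,50,-1,0,0,0,145],[0,70,-1,0,0,0,145],[0,79,-1,0,0,0,145],[0,79,-1,0,0,0,145]]]'

```text
clock: 5.33
position: [0.5217, -0.0747, 0.1133]
eef_rot: [-1.288, 1.089, -1.076]
wrist_force: [0.8, -0.7, 0.3]
grip_width: 0.433
```

Call:
arm_command --rows '[[[0,0,0,0,0,0,255],[0,0,0,0,0,0,255],[0,0,0,0,0,0,255],[0,0,0,0,0,0,255],[0,0,0,0,0,0,255]]]' --force 12

```text
clock: 5.75
position: [0.5224, -0.0749, 0.1144]
eef_rot: [-1.287, 1.087, -1.078]
wrist_force: [0.1, 0.7, 0.5]
grip_width: 0.138
```

```bash
python3 -c "
from h import *
where('yellow')
"
```

```text
yellow rel -37.5 1.0 -9.6 F [0.1 0.7 0.5] grip 0.138 t 5.75
```

Call:
arm_command --rows '[[[0,-8,1,0,0,0,255],[0,-16,4,0,0,0,255],[0,-23,8,0,0,0,255],[0,-30,12,0,0,0,255],[0,-36,18,0,0,0,255]]]'

```text
clock: 6.17
position: [0.5406, -0.0723, 0.1514]
eef_rot: [-1.288, 1.087, -1.078]
wrist_force: [-2.8, -3.4, -1.9]
grip_width: 0.123
```

```bash
python3 -c "
from h import *
from cell import r
where('yellow')
im,d=r.get_image('scene')
cv2.imwrite('pics/s6.png',cv2.resize(cv2.convertScaleAbs(im[60:200,140:360],alpha=2,beta=20),None,fx=3,fy=3))
"
```

```text
yellow rel -19.2 0.6 27.4 F [-2.8 -3.4 -1.9] grip 0.123 t 6.17
```

View pics/s6.png

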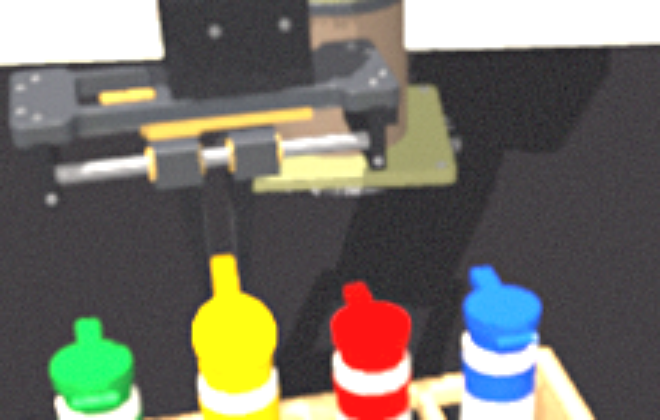

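The yellow cap is held by its tab and about half open. I'll take it a bit further.

Call:
arm_command --rows '[[[0,-4,4,0,0,0,255],[0,-7,9,0,0,0,255],[0,-9,14,0,0,0,255],[0,-10,18,0,0,0,255],[0,-11,20,0,0,0,255]]]'

```text
clock: 6.63
position: [0.5625, -0.0685, 0.1649]
eef_rot: [-1.286, 1.085, -1.079]
wrist_force: [-3.3, -1.6, 3.0]
grip_width: 0.127
```

Call:
arm_command --rows '[[[0,0,0,0,0,0,145],[0,0,0,0,0,0,145],[0,0,0,0,0,0,145],[0,0,0,0,0,0,145]]]'

```text
clock: 6.97
position: [0.5626, -0.0682, 0.1647]
eef_rot: [-1.286, 1.085, -1.079]
wrist_force: [0.3, 0.1, 0.1]
grip_width: 0.349
```

```bash
python3 -c "
from h import *
from cell import r
where('yellow')
im,d=r.get_image('scene')
cv2.imwrite('pics/s7.png',cv2.resize(cv2.convertScaleAbs(im[60:200,140:360],alpha=2,beta=20),None,fx=3,fy=3))
goal('yellow',-60,0,40)
"
```

```text
yellow rel 3.3 0.9 40.7 F [0.3 0.1 0.1] grip 0.349 t 6.97
t 7.02 shift [  0.7   0.8 -63.1] turn [ 0.2  0.1 -0.2]
```

View pics/s7.png

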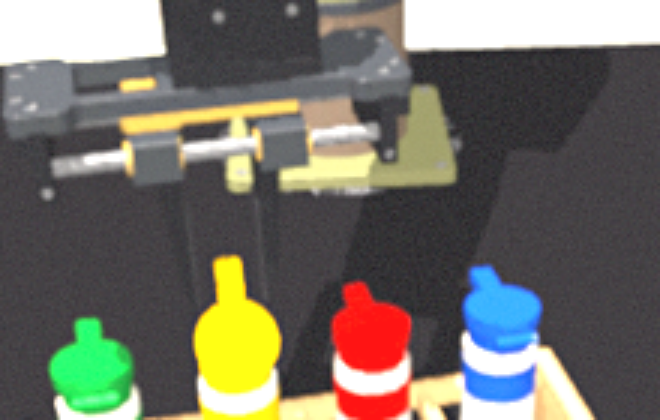

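Call:
arm_command --rows '[[[0,-10,-5,0,0,0,145],[0,-12,-35,0,0,0,145],[0,-12,-63,0,0,0,200],[0,-12,-63,0,0,0,255],[0,0,-63,0,0,0,255]]]'

```text
clock: 7.43
position: [0.5016, -0.0796, 0.1678]
eef_rot: [-1.282, 1.08, -1.084]
wrist_force: [0.2, 0.4, 0.1]
grip_width: 0.277
```

Call:
arm_command --rows '[[[0,0,0,0,0,0,255],[0,0,0,0,0,0,255],[0,0,0,0,0,0,255],[0,0,0,0,0,0,255]]]'

```text
clock: 7.77
position: [0.5022, -0.0795, 0.1679]
eef_rot: [-1.282, 1.08, -1.083]
wrist_force: [0.0, -0.5, 0.2]
grip_width: 0.021
```

```bash
python3 -c "
from h import *
from cell import r
where('yellow')
im,d=r.get_image('scene')
cv2.imwrite('pics/s8.png',cv2.resize(cv2.convertScaleAbs(im[60:200,140:360],alpha=2,beta=20),None,fx=3,fy=3))
goal('yellow',16,0,38)
"
```

```text
yellow rel -58.2 -0.2 43.9 F [ 0.  -0.5  0.2] grip 0.021 t 7.77
t 7.82 shift [-0.   6.1 74.3] turn [-0.2  0.1 -0. ]
```

View pics/s8.png

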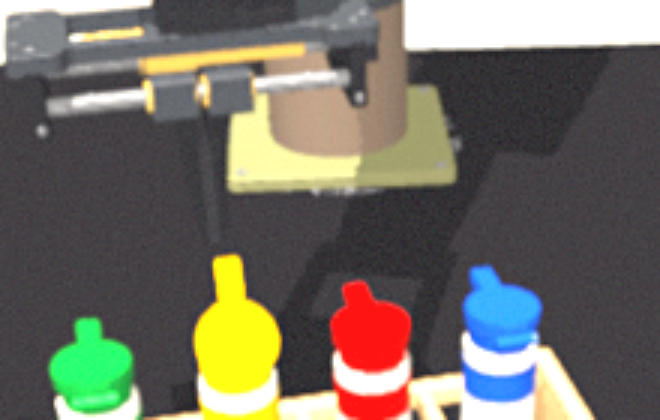

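Call:
arm_command --rows '[[[0,6,20,0,0,0,255],[0,6,34,0,0,0,255],[0,6,46,0,0,0,255],[0,6,57,0,0,0,255],[0,6,66,0,0,0,255]]]'

```text
clock: 8.23
position: [0.5682, -0.0681, 0.1622]
eef_rot: [-1.283, 1.08, -1.083]
wrist_force: [-1.0, 0.1, 0.2]
grip_width: 0.003
```

Call:
arm_command --rows '[[[0,0,5,0,0,0,255],[0,0,9,0,0,0,255],[0,0,12,0,0,0,255],[0,0,14,0,0,0,255],[0,0,14,0,0,0,255]]]'

```text
clock: 8.65
position: [0.5821, -0.0657, 0.1621]
eef_rot: [-1.283, 1.08, -1.083]
wrist_force: [-0.1, 0.4, -0.6]
grip_width: 0.004
```

```bash
python3 -c "
from h import *
from cell import r
where('yellow')
im,d=r.get_image('scene')
cv2.imwrite('pics/s9.png',cv2.resize(cv2.convertScaleAbs(im[60:200,140:360],alpha=2,beta=20),None,fx=3,fy=3))
goal('yellow',-60,0,38)
"
```

```text
yellow rel 22.9 0.1 38.1 F [-0.1  0.4 -0.6] grip 0.004 t 8.65
t 8.7 shift [ -0.2  -0.1 -82.8] turn [-0.2  0.1 -0. ]
```

View pics/s9.png

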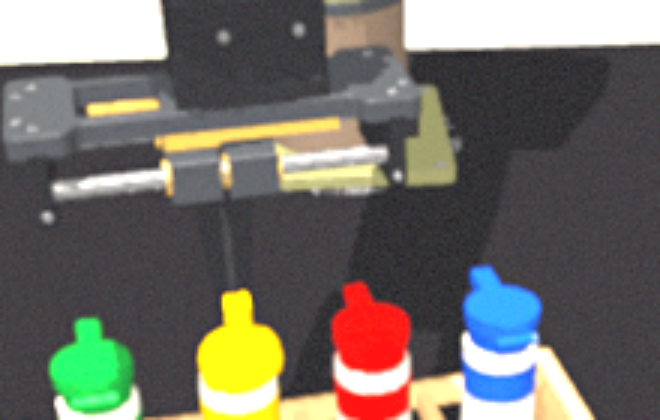

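Yellow now leans back. I'll back off to the front and lift clear of everything.

Call:
arm_command --rows '[[[0,0,-20,0,0,0,255],[0,0,-50,0,0,0,255],[0,-5,-85,0,0,0,255],[0,-30,-120,0,0,0,255],[0,-60,-150,0,0,0,255]]]'

```text
clock: 9.12
position: [0.432, -0.0906, 0.218]
eef_rot: [-1.285, 1.085, -1.079]
wrist_force: [0.7, -0.8, 0.8]
grip_width: 0.008
```

Call:
arm_command --rows '[[[40,0,-10,0,0,0,255],[80,0,-20,0,0,0,255],[120,0,-30,0,0,0,255],[160,0,-40,0,0,0,255],[200,0,-50,0,0,0,255]]]'

```text
clock: 9.53
position: [0.4162, -0.2981, 0.2183]
eef_rot: [-1.284, 1.083, -1.081]
wrist_force: [1.0, 0.7, 0.9]
grip_width: 0.004
```

Call:
arm_command --rows '[[[40,0,-5,0,0,0,255],[80,0,-10,0,0,0,255],[120,0,-15,0,0,0,255],[140,0,-15,0,0,0,255],[140,0,-15,0,0,0,255]]]'

```text
clock: 9.95
position: [0.4246, -0.4425, 0.218]
eef_rot: [-1.284, 1.085, -1.085]
wrist_force: [-0.4, 1.2, -0.8]
grip_width: 0.006
```

Run:
```python
from h import *
from cell import r
where('yellow')
im,d=r.get_image('scene'); t,dt=r.get_image('top')
cv2.imwrite('pics/s10.png',np.vstack([cv2.resize(im[130:270,140:360],(660,300)),cv2.resize(t[180:290,220:430],(660,300))]))
c=r.calibration('top');hsv=cv2.cvtColor(t,cv2.COLOR_BGR2HSV);H,S,V=[hsv[...,i].astype(int) for i in range(3)]
for n,m in dict(red=(H<8)|(H>172),yellow=(H>25)&(H<33)).items():
    m=m&(S>110)&(V>60);m[:195]=0;m[290:]=0;m[:,:225]=0;m[:,425:]=0
    v,u=np.nonzero(m);P=pts(c,np.c_[u,v],dt[v,u]);P=P[P[:,2]>.128]
    q=P-MOUTH[n];q=np.c_[q@X,q@Y,q[:,2]]*1000;print(n,len(q),'x',np.percentile(q[:,0],[3,50,97]).round(1),'z',np.percentile(q[:,2],[3,50,97]).round(1))
```

```text
yellow rel -195.9 -344.8 94.0 F [-0.4  1.2 -0.8] grip 0.006 t 9.95
red 676 x [-38.4  -1.8  23. ] z [ 6.2 12.5 14.7]
yellow 58 x [20.1 30.9 48.8] z [ 4.9 24.6 66. ]
```

View pics/s10.png

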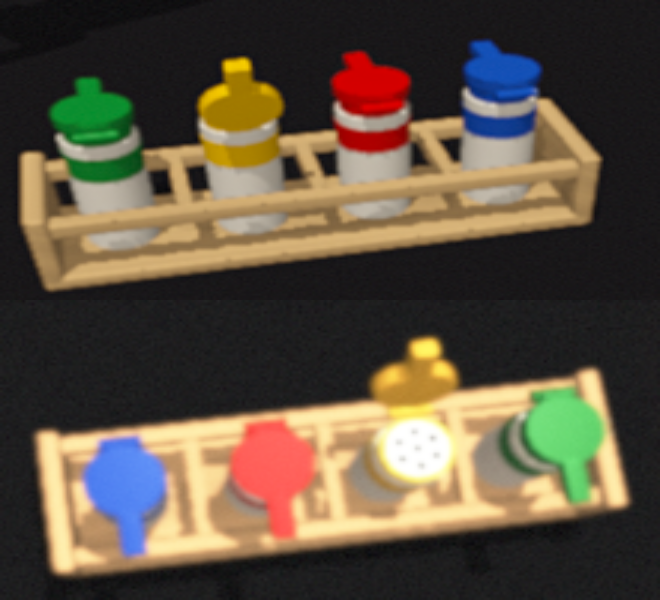

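```bash
python3 -c "
from cell import r
print(r.finish_job())"
```

```text
the job is handed in; nothing more can be done
None
```

I pressed the red cap shut and opened the yellow one until it leaned back, then handed the job in at about 10 s of the 50 s allowed. The hand-in gives no verdict.

- **Red:** I pushed it over from behind with the closed fingers, then pressed it down until the wrist felt about 12 N. In the last top view it lies flat. Its median depth height is 136.5 mm, the same as the untouched shut caps. That is about 2.5 mm above the nominal 134 mm, which I put down to calibration.
- **Yellow:** I pinched its tab, lifted it along its arc, let go and pushed it back from the front. The last views show the mouth uncovered and the cap behind its hinge. The tip is about 26 mm behind the hinge and 66 mm above the mouth, roughly 1.8 rad by my estimate; I couldn't read the hinge angle directly.
- **Green and blue:** both still looked shut in the last scene and top views.
- **Arm:** it finished about 0.4 m from the yellow tube, touching nothing, with only noise-level wrist force.

One measurement failed: my first colour masks were too strict and the script stopped with an error, so I loosened them. No final check disagreed with the others.

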